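# Dock the cue-chalk caddy behind its gravity catch

### The arm

A 6-joint arm with a two-finger parallel gripper is mounted at the origin on the work surface. World frame = base frame: x ahead of the robot, y to its left, z up, the work surface at z = 0. Lengths are in m, angles in degrees, forces in N, time in s.
With the tool pointing down it reaches from about 0.25 to 0.725 m from the base axis. Payload 9.7 kg.
Tool frame: the origin (TCP) lies midway between the tips of the shut fingers; the grasp point (between the pads) lies 19 mm behind it; y points along the fingers, x is the direction in which the jaws open and shut, and the axes are right-handed (so a half turn about y gives the same grasp; the last joint's range is limited). The gripper opens to 85 mm and grips with 20 to 120 N. Pads are 22 mm wide; open, the fingers measure 114 mm over their backs; the gripper's body (76 mm by 85 mm) begins 54 mm behind the grasp point. The pads swing forward as they close: fully open they stand 13 mm farther back than shut.
Start: joints at [74.943, 4.979, 10.078, 95.1, 0, 90], TCP at [0.143, 0.531, 0.231] pointing down, gripper open.
Joint ranges: [-179.16, 179.16], [-48.56, 103.87], [-65.8, 70.77], [-126.05, 130.52], [-82.76, 87.17], [-180, 180]. Speed limits (degrees/s): [127.2, 127.2, 147.25, 180, 180, 180].

### API

Orientations are given as [roll, pitch, yaw] about the fixed x, y, z axes, in that order (R = Rz(yaw) Ry(pitch) Rx(roll)).
In Python, from workcell import get_obs, camera, job_done gives the robot as it stands.
- The arm moves only by the tool play_rows, never from a script. Its argument "moves" is a list of rows, each a list of 3 entries, a list of its own where there are three numbers: the turn, a rotation vector about the tool's x, y, z in degrees, then the shift along the tool's x, y, z in m, then the opening in per cent of the stroke, from 0 (shut) to 100 (fully open). A call has exactly 5 rows; each row is the pose to reach, as a shift and turn from the pose commanded when the call began, along the tool's axes at that moment; what a row does not reach only later rows make up. A row lasts 1/10 s, in which the tool goes at most 50 mm and 8.59 degrees, less where a joint would pass 70% of its speed; a pose out of reach is approached as far as the arm can. A call with a gripper value outside its range is refused whole. The fingers move at their own pace and stop on an object; "grip_force" is the grip in N (left out, the last holds). Time passes only in rows, so rows that repeat a pose let the fingers close, or fill a call up. It gives the time, the measured TCP pose, the force and the opening at its end, in the units of the state.
- get_obs(): the state, without advancing time (a new reading comes with each control period).
- camera(name): name is "scene" or "top" or "wrist"; returns a dict with "img" (384x512x3 uint8, red, green, blue), "fov_y" (degrees; the focal length in pixels is half the picture's height over the tangent of half this angle, whatever the lens; pixels are square), "cx", "cy" (the principal point, pixels), "world_from_camera" (4x4, takes a point from camera to world coordinates). Camera axes: x right, y up, looking along -z (the intrinsics and any distortion apply to the point x, -y, -z); pixel columns grow to the right and rows downward; lengths in m; the calibration is good to about 2 mm. The wrist camera is an equidistant fisheye: a pixel r from the principal point sees the ray r / f radians off the axis. A picture is of the moment at which its call begins. There is no depth.
- job_done(): hands the job in, once; it reports no verdict.
The state is a dict: "time": time; "q": joint angles; "qd": joint speeds; "joint_efforts": joint torques, N m; "ee_pos": TCP position; "tcp_rot": TCP orientation; "wrist_force": force on the tool from outside, world axes, zero at the start; "torque": the same for the moment, N m; "opening": finger opening in m.
Only numpy, scipy, OpenCV 4.12 (cv2) and the standard library are available. Lean on these libraries where they do the work, as an engineer would, in place of code of your own. Each camera call takes 0.05 s, during which the arm holds its last target.

### The job

Put the cue-chalk caddy away in its wooden dock: set it on the dock's open sill, then slide it in along the floor so that its own front edge lifts the red-nosed catch, and push gently against the sprung buffer until the catch has dropped fully down behind it; then let go. Do not ram or press the caddy hard into the dock, do not touch the dock or its catch with the robot, and leave the candle jar, dart case and mug where they are.

Things in the scene. Friction and masses are not known exactly. Their poses are not given: they have to be found in the camera images.
- caddy_mid (a point): Cue-chalk caddy, loose, 0.3-0.5 kg: pale wooden block 100 (x) x 110 (y) x 24 mm high, chalk cubes on top to 34 mm. Central upright dark plate handle 14 mm thick (x), 44 wide (y), from 24 to 96 mm above the underside; grip it across the 14 mm, fingertips 45 mm or more above the underside to clear the catch. Point: centre, 48 mm above the underside. Both ends alike. Starts flat on the table.
- dock: Fixed dark wooden dock, open above; its x points into the bay. Origin on the table, mid-width. Floor 12 mm thick with slick white runners, 160 wide, x -25 to 345 mm; guide walls 30 mm high over it, 114 mm apart, from x 110 mm; flared lead-ins from x 73 mm, 132 mm apart at the mouth. In the bay a clamped depth stop carries buffer and catch together, set s = 0 to 28 mm deeper: s is not measured, feel for it.
- sill (a point): Point on the dock's floor (12 mm above the table) at dock x 35 mm, mid-width: where the caddy's centre goes when set down flat on the open sill, short of the catch and just entering the lead-ins. Its axes are the dock's. Sliding on, the caddy's front edge meets the catch's sloping 30-degree noses when its centre is 22 mm + s past this point and begins to lift them.
- bay (a point): Point on the dock's floor at dock x 190 mm. The docked caddy's centre ends here + s, held between catch and rubber buffer. The buffer is first touched at s - 0.5 mm past here, the catch can drop at s + 1.5 mm. Buffer: 3 N at touch, 1.5 N more per mm, bottoms hard after 7 mm (13.5 N). Sliding adds 1 to 3 N. Over 25 N between caddy and dock is too hard.
- catch (a joint): U-shaped steel catch, 0.22 kg, hinged across the back of the bay; arms lie over the caddy's side edges 52 to 60 mm above the table; red noses 16 mm wide, 80 mm clear between them, hang to 20 mm above the table. Falls by its own weight. Value: lift in rad, 0 fully down (also before the caddy enters), about 0.12 while riding on the caddy's top.
- candle_mid (a point): Amber candle jar 68 mm across, 95 mm high; point at its centre. Leave alone; it stands near the caddy, and either may be the nearer one.
- dartcase_mid (a point): Black dart case 90 x 170 x 35 mm lying on the table to the left; point at its centre. Leave alone.
- mug_mid (a point): Blue mug 80 mm across, 90 mm high, beyond the work; point at its centre. Leave alone.
Things that resemble listed ones, but are neither listed nor needed, are in the scene too. What is shaped like the part that bears caddy_mid but green or purple is not meant.

How it is judged:
By the outcome, as a careful person would: the job done as asked, in the order asked, and still so for the second after the job is handed in, with the robot touching nothing.
It also fails if it takes over 54 s, if anything falls off the work surface, if the arm or the gripper's body presses on something with over 40 N, if the wrist force passes 120 N, or if a joint passes its speed limit or range.

## Working session

There is one attempt and no reset: what is moved stays moved. The work goes in short steps, Python scripts to look and compute and a tool call to move; the robot and the scene stay as the last step left them, time stands still between calls to the robot, and variables do not carry over. Pictures are saved under pics/ and viewed, and the job is handed in when it is done.

Besides the shell and the picture viewer there is one more tool, called after ">>>" as name([rows], argument=value, ...), one row to a line, values as JSON. play_rows: Moves the arm, as the interface text tells. Its arguments: {"type":"object","properties":{"moves":{"type":"array"},"grip_force":{"type":"number"}},"required":["moves"]}

```bash
mkdir -p pics; ls; python3 - <<'E'
from workcell import get_obs, camera
import cv2,numpy as np
o=get_obs();print(o)
for n in ["scene","top","wrist"]:
    c=camera(n);print(n,c["fov_y"],c["cx"],c["cy"],np.round(c["world_from_camera"],4).tolist(),[k for k in c])
    cv2.imwrite(f"pics/{n}0.png",c["img"][:,:,::-1])
    np.savez(f"{n}0.npz",**c)
E
```

```text
pics
{'time': 0.0, 'q': array([ 7.49446604e+01,  5.01307378e+00,  1.00335671e+01,  9.51000338e+01,
       -1.44523989e-03,  8.99996775e+01]), 'qd': array([-0.02195281,  0.06744045,  0.08629885,  0.01285454, -0.04419397,
        0.03223325]), 'joint_efforts': array([ 1.74159097e-03, -5.20397329e+01,  4.64797175e+01,  1.67126663e-02,
        1.06026819e-04, -1.07634204e-05]), 'ee_pos': array([0.14280919, 0.53089176, 0.23055619]), 'tcp_rot': array([-9.00014448e+01,  7.95405252e-02,  7.49449829e+01]), 'wrist_force': array([0.23299938, 0.12361405, 0.29064117]), 'torque': array([-0.01997299,  0.00302294, -0.00287399]), 'opening': 0.08563166793073886}
scene 45.73712785511195 255.6567144086883 188.5055321367602 [[-0.6413, -0.5844, 0.4972, 1.2143], [0.7673, -0.4858, 0.4186, 0.5585], [-0.0031, 0.65, 0.76, 1.1339], [0.0, 0.0, 0.0, 1.0]] ['img', 'fov_y', 'cx', 'cy', 'world_from_camera']
top 49.5589721053292 260.81029561841 186.6513805209813 [[-0.0217, 0.9968, -0.0773, 0.4204], [-0.9997, -0.0227, -0.0117, -0.0204], [-0.0135, 0.0771, 0.9969, 1.4906], [0.0, 0.0, 0.0, 1.0]] ['img', 'fov_y', 'cx', 'cy', 'world_from_camera']
wrist 65.70646984690485 254.3575855119011 192.7433872514057 [[0.2602, -0.9125, -0.3157, 0.06], [0.9655, 0.2454, 0.0866, 0.5529], [-0.0015, -0.3273, 0.9449, 0.3738], [0.0, 0.0, 0.0, 1.0]] ['img', 'fov_y', 'cx', 'cy', 'world_from_camera']
```

View pics/scene0.png

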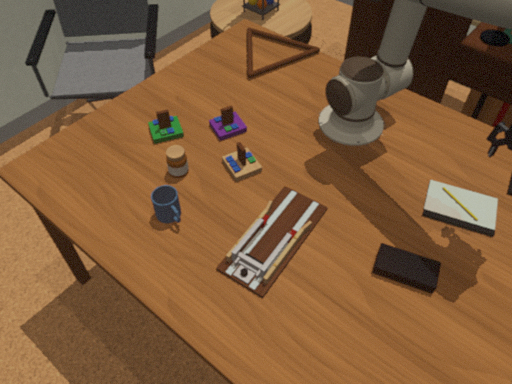

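View pics/top0.png

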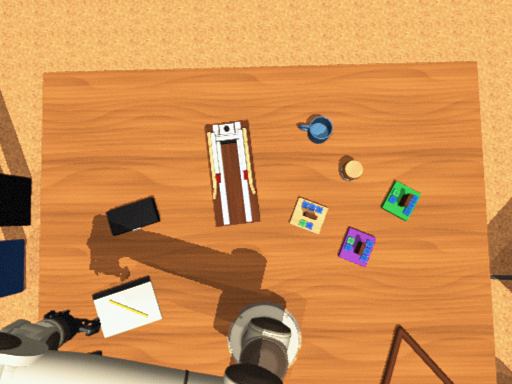

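View pics/wrist0.png

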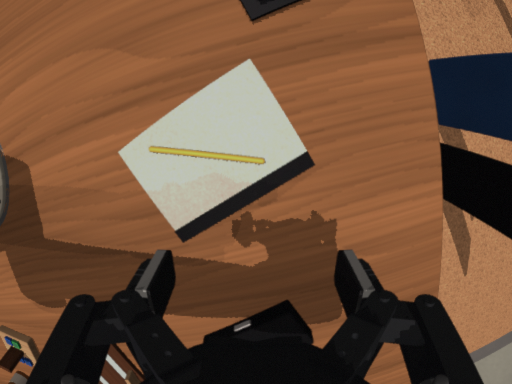

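```bash
python3 - <<'E'
import cv2
a=cv2.imread("pics/top0.png"); 
cv2.imwrite("pics/t1.png",cv2.resize(a[180:250,270:350],None,fx=8,fy=8,interpolation=cv2.INTER_CUBIC)[:600,:800])
cv2.imwrite("pics/t2.png",cv2.resize(a[115:235,195:270],None,fx=5,fy=5,interpolation=cv2.INTER_CUBIC))
s=cv2.imread("pics/scene0.png")
cv2.imwrite("pics/s1.png",cv2.resize(s[135:190,210:280],None,fx=10,fy=10,interpolation=cv2.INTER_CUBIC))
cv2.imwrite("pics/s2.png",cv2.resize(s[180:300,215:335],None,fx=5,fy=5,interpolation=cv2.INTER_CUBIC))
E
```

```text
(no output)
```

View pics/t1.png

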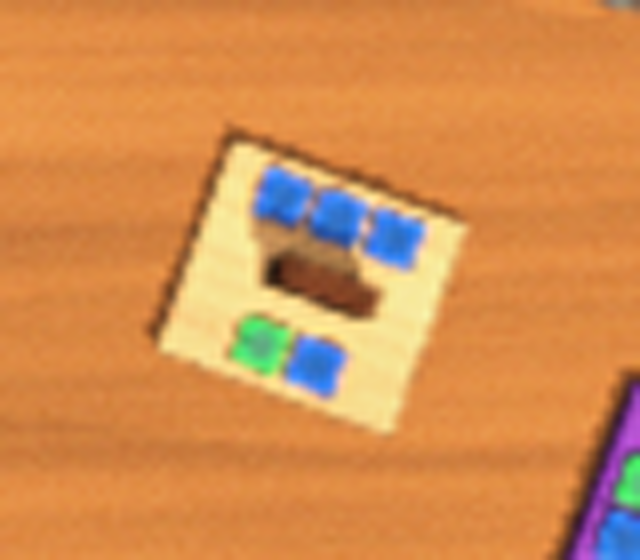

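View pics/t2.png

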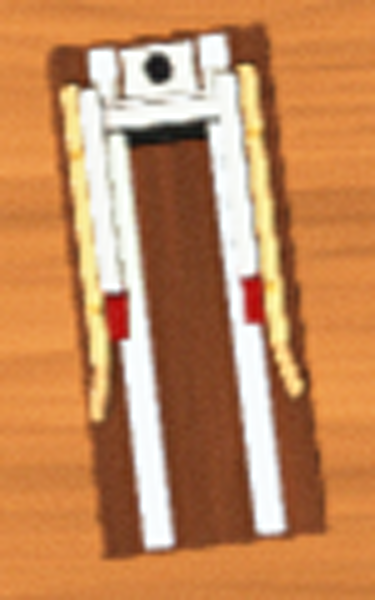

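View pics/s1.png

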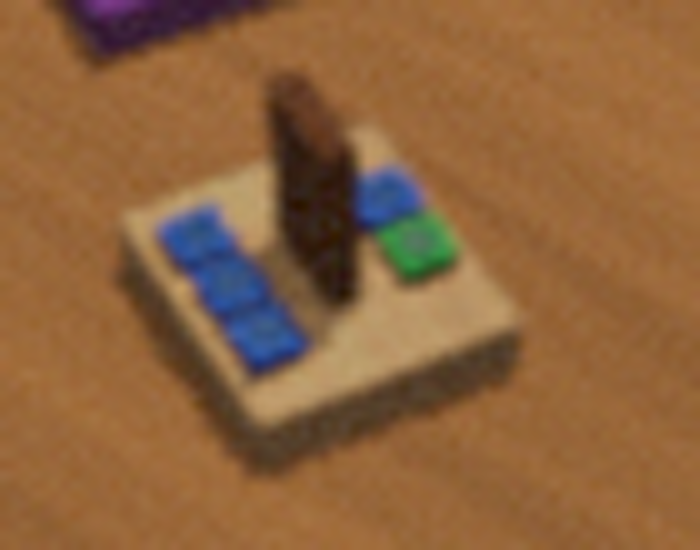

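View pics/s2.png

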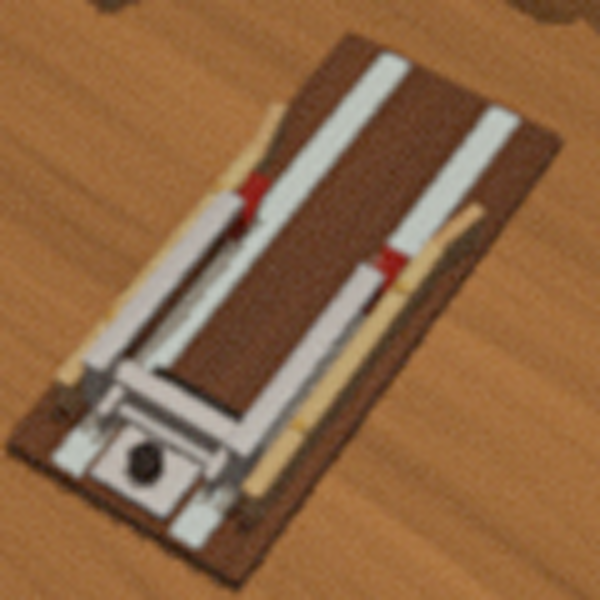

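```bash
cat > h.py <<'E'
import numpy as np,cv2
def load(n): return dict(np.load(n+".npz"))
def onz(c,uv,z):
    uv=np.atleast_2d(uv).astype(float); H=c["img"].shape[0]
    f=H/2/np.tan(np.radians(float(c["fov_y"]))/2)
    T=c["world_from_camera"]
    d=np.c_[(uv[:,0]-c["cx"])/f,-(uv[:,1]-c["cy"])/f,-np.ones(len(uv))]@T[:3,:3].T
    o=T[:3,3]; return o+d*((z-o[2])/d[:,2])[:,None]
def crop(p,off,k): return (np.array(p,float)+.5)/k-.5+np.array(off)
def rect(P,name):
    c=P.mean(0); e=[np.linalg.norm(P[i]-P[(i+1)%4]) for i in range(4)]
    a=[np.degrees(np.arctan2(*(P[(i+1)%4]-P[i])[[1,0]])) for i in range(4)]
    print(name,np.round(c,4),"len",np.round(e,4),"ang",np.round(a,1))
E
python3 - <<'E'
from h import *
t=load("top0");s=load("scene0")
rect(onz(t,crop([(232,138),(468,225),(390,434),(158,346)],(270,180),8),.024),"caddy top")
rect(onz(s,crop([(122,215),(370,130),(520,325),(258,422)],(210,135),10),.024),"caddy scene")
# dock order: front-left, back-left, back-right, front-right  (front=mouth)
rect(onz(t,crop([(103,557),(50,48),(268,25),(326,530)],(195,115),5),.012),"dock top")
rect(onz(s,crop([(562,140),(240,580),(10,446),(347,35)],(215,180),5),.012),"dock scene")
rect(onz(t,crop([(268,258),(378,293),(370,318),(265,283)],(270,180),8),.096),"handle top")
for n,c in(("mug",[(319,128)]),("candle",[(354,168)])): print(n,onz(t,c,.09))
print("jawred",onz(t,crop([(106,340),(129,340),(246,322),(265,322)],(195,115),5),.03))
# runners front ends mid
E
```

```text
caddy top [ 0.4297 -0.1687  0.024 ] len [0.1102 0.0979 0.1082 0.0971] ang [-111.6  157.7   68.   -21.1]
caddy scene [ 0.4275 -0.167   0.024 ] len [0.0937 0.1063 0.0966 0.1073] ang [ 155.9   68.8  -23.4 -112.8]
dock top [0.5897 0.0993 0.012 ] len [0.3687 0.1585 0.3661 0.1593] ang [   5.2  -85.3 -174.7   95.6]
dock scene [0.5882 0.1036 0.012 ] len [0.3641 0.1532 0.3664 0.1573] ang [   5.7  -82.9 -173.6   96.3]
handle top [ 0.4281 -0.1648  0.096 ] len [0.048  0.011  0.046  0.0105] ang [-108.9  160.5   70.3   -8.5]
mug [[ 0.72505018 -0.20662263  0.09      ]]
candle [[ 0.58512873 -0.32019562  0.09      ]]
jawred [[0.55171873 0.15532135 0.03      ]
 [0.55134608 0.13906296 0.03      ]
 [0.56220395 0.05619538 0.03      ]
 [0.56189487 0.04277964 0.03      ]]
```

```bash
cat >> h.py <<'E'
from scipy.spatial.transform import Rotation as Rn
def tgt(x,y,z,yaw): return np.array([x,y,z]),Rn.from_euler('xyz',[-90,0,yaw],degrees=True)
def row(x,y,z,yaw,start=None):
    from workcell import get_obs
    o=get_obs()
    p=o["ee_pos"];r=Rn.from_euler('xyz',o["tcp_rot"],degrees=True)
    if start: p,r=tgt(*start)
    P,R=tgt(x,y,z,yaw)
    print("t",round(o["time"],2),"pos",np.round(o["ee_pos"],4),np.round(o["tcp_rot"],2),"F",np.round(o["wrist_force"],2),"op",round(o["opening"],4))
    print("turn",np.round((r.inv()*R).as_rotvec(degrees=True),2),"shift",np.round(r.inv().apply(P-p),4))
E
python3 - <<'E'
from h import *
row(.429,-.167,.20,-21.8)
E
```

```text
t 0.15 pos [0.1428 0.531  0.2307] [-9.000e+01  6.000e-02  7.495e+01] F [ 0.37 -0.21  0.83] op 0.0855
turn [ 5.000e-02  9.675e+01 -5.000e-02] shift [-0.5996  0.0314 -0.4576]
```

>>> play_rows([
  [[0,96.7,0],[-0.6,0.03,-0.457],100],
  [[0,96.7,0],[-0.6,0.03,-0.457],100],
  [[0,96.7,0],[-0.6,0.03,-0.457],100],
  [[0,96.7,0],[-0.6,0.03,-0.457],100],
  [[0,96.7,0],[-0.6,0.03,-0.457],100],
])

```text
time: 0.65
ee_pos: [0.2375, 0.2981, 0.221]
tcp_rot: [-90.0, -0.0, 31.7]
wrist_force: [2.0, 0.3, 0.2]
opening: 0.0854
```

```bash
python3 - <<'E'
from h import *
row(.429,-.167,.20,-21.8)
E
```

```text
t 0.65 pos [0.2375 0.2981 0.221 ] [-9.001e+01 -1.000e-02  3.166e+01] F [1.98 0.33 0.18] op 0.0854
turn [0.000e+00 5.346e+01 1.000e-02] shift [-0.0812  0.0211 -0.4964]
```

>>> play_rows([
  [[0,53.5,0],[-0.081,0.021,-0.496],100],
  [[0,53.5,0],[-0.081,0.021,-0.496],100],
  [[0,53.5,0],[-0.081,0.021,-0.496],100],
  [[0,53.5,0],[-0.081,0.021,-0.496],100],
  [[0,53.5,0],[-0.081,0.021,-0.496],100],
])

```text
time: 1.15
ee_pos: [0.3339, 0.0675, 0.2109]
tcp_rot: [-90.0, -0.0, -11.3]
wrist_force: [1.7, 1.0, -0.5]
opening: 0.0858
```

```bash
python3 - <<'E'
from h import *
row(.429,-.167,.20,-21.8)
E
```

```text
t 1.15 pos [0.3339 0.0675 0.2109] [-8.998e+01 -5.000e-02 -1.134e+01] F [ 1.74  0.96 -0.53] op 0.0858
turn [-0.03 10.46  0.05] shift [ 0.1393  0.011  -0.2112]
```

>>> play_rows([
  [[0,10.5,0],[0.139,0.011,-0.211],100],
  [[0,10.5,0],[0.139,0.011,-0.211],100],
  [[0,10.5,0],[0.139,0.011,-0.211],100],
  [[0,10.5,0],[0.139,0.011,-0.211],100],
  [[0,10.5,0],[0.139,0.011,-0.211],100],
])

```text
time: 1.65
ee_pos: [0.429, -0.1638, 0.1999]
tcp_rot: [-90.0, -0.0, -21.5]
wrist_force: [1.8, -0.0, 0.4]
opening: 0.085
```

```bash
python3 - <<'E'
from h import *
from workcell import camera
c=camera("wrist");cv2.imwrite("pics/w1.png",c["img"][:,:,::-1]);np.savez("w1.npz",**c)
row(.429,-.167,.20,-21.8)
E
```

```text
t 1.7 pos [ 0.431  -0.1688  0.198 ] [-90.12  -0.   -21.67] F [-4.44 -1.18 -2.73] op 0.0854
turn [0.12 0.13 0.  ] shift [-0.0025 -0.002   0.001 ]
```

View pics/w1.png

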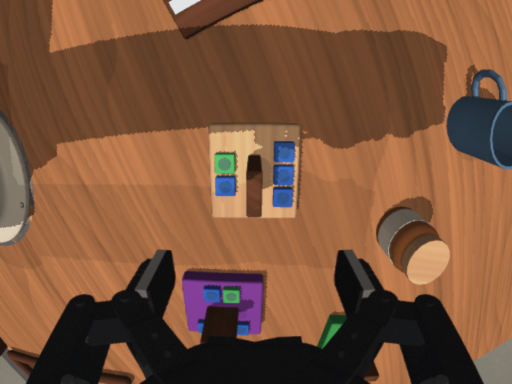

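```bash
cat >> h.py <<'E'
def fonz(c,uv,z):
    uv=np.atleast_2d(uv).astype(float);H=c["img"].shape[0]
    f=H/2/np.tan(np.radians(float(c["fov_y"]))/2)
    dx=uv[:,0]-c["cx"];dy=uv[:,1]-c["cy"];r=np.hypot(dx,dy)+1e-9;th=r/f
    T=c["world_from_camera"]
    d=np.c_[np.sin(th)*dx/r,-np.sin(th)*dy/r,-np.cos(th)]@T[:3,:3].T
    o=T[:3,3]; return o+d*((z-o[2])/d[:,2])[:,None]
E
python3 - <<'E'
from h import *
a=cv2.imread("pics/w1.png")
cv2.imwrite("pics/w1c.png",cv2.resize(a[110:230,195:315],None,fx=5,fy=5,interpolation=cv2.INTER_CUBIC))
E
```

```text
(no output)
```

View pics/w1c.png

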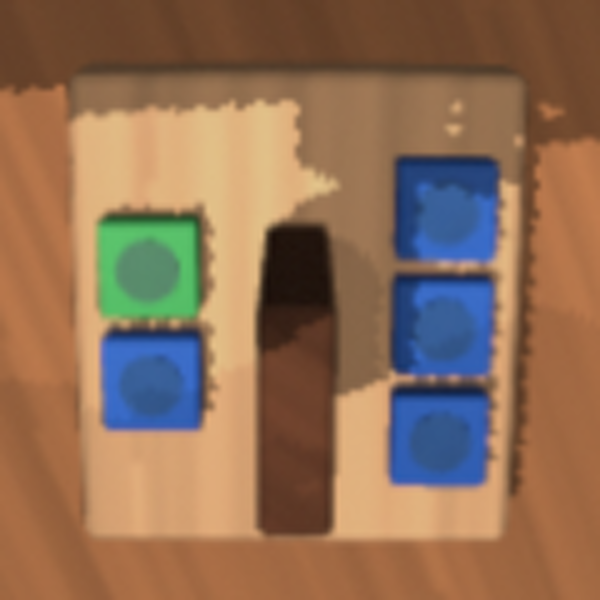

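```bash
python3 - <<'E'
from h import *
w=load("w1")
rect(fonz(w,crop([(70,76),(525,76),(500,540),(88,537)],(195,110),5),.024),"caddy")
rect(fonz(w,crop([(258,308),(334,305),(332,532),(258,533)],(195,110),5),.096),"handle")
row(.429,-.168,.20,-21.8)
E
```

```text
caddy [ 0.4261 -0.1663  0.024 ] len [0.0981 0.1086 0.0972 0.1078] ang [ -21.6 -112.2  158.    68.2]
handle [ 0.4263 -0.166   0.096 ] len [0.0131 0.0424 0.0134 0.0421] ang [ -19.2 -111.6  159.3   67.9]
t 1.7 pos [ 0.431  -0.1688  0.198 ] [-90.12  -0.   -21.67] F [-4.44 -1.18 -2.73] op 0.0854
turn [0.12 0.13 0.  ] shift [-0.0021 -0.002   0.0001]
```

```bash
python3 - <<'E'
from h import *
row(.427,-.1665,.052,-21.9)
E
```

```text
t 1.7 pos [ 0.431  -0.1688  0.198 ] [-90.12  -0.   -21.67] F [-4.44 -1.18 -2.73] op 0.0854
turn [0.12 0.23 0.  ] shift [-0.0046  0.146   0.001 ]
```

>>> play_rows([
  [[0,0,0],[-0.002,0.02,0],100],
  [[0,0,0],[-0.002,0.055,0],100],
  [[0,0,0],[-0.002,0.09,0],100],
  [[0,0,0],[-0.002,0.125,0],100],
  [[0,0,0],[-0.002,0.14,0],100],
])

```text
time: 2.2
ee_pos: [0.4253, -0.1601, 0.0568]
tcp_rot: [-90.0, 0.2, -21.5]
wrist_force: [-0.2, 0.3, 0.8]
opening: 0.0857
```

```bash
python3 - <<'E'
from h import *
from workcell import camera
row(.427,-.1665,.052,-21.9)
c=camera("wrist");cv2.imwrite("pics/w2.png",c["img"][:,:,::-1]);np.savez("w2.npz",**c)
row(.427,-.1665,.052,-21.9)
E
```

```text
t 2.2 pos [ 0.4253 -0.1601  0.0568] [-90.01   0.24 -21.5 ] F [-0.2   0.29  0.82] op 0.0857
turn [ 0.01  0.4  -0.24] shift [ 0.0039  0.0048 -0.0053]
t 2.25 pos [ 0.425 -0.16   0.056] [-90.     0.31 -21.5 ] F [-0.8   0.54 -2.12] op 0.0854
turn [ 0.01  0.4  -0.31] shift [ 0.0042  0.004  -0.0053]
```

View pics/w2.png

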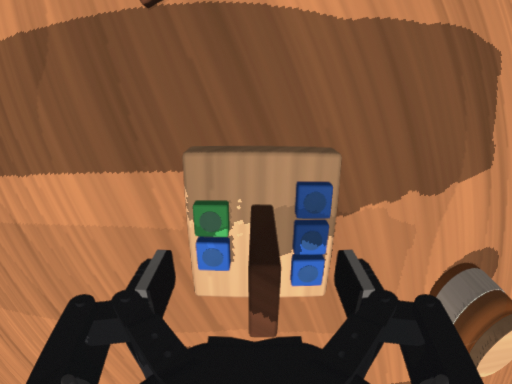

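>>> play_rows([
  [[0,0.4,-0.2],[0.004,0.004,-0.005],100],
  [[0,0.4,-0.2],[0.004,0.004,-0.005],100],
  [[0,0.4,-0.2],[0.004,0.004,-0.005],100],
  [[0,0.4,-0.2],[0.004,0.004,-0.005],100],
  [[0,0.4,-0.2],[0.004,0.004,-0.005],100],
])

```text
time: 2.75
ee_pos: [0.4293, -0.167, 0.0568]
tcp_rot: [-90.0, -0.3, -21.9]
wrist_force: [0.7, 0.4, -0.0]
opening: 0.0856
```

```bash
python3 - <<'E'
from h import *
row(.427,-.1665,.052,-21.9)
w=load("w2")
a=cv2.imread("pics/w2.png")
cv2.imwrite("pics/w2c.png",cv2.resize(a[140:345,175:350],None,fx=2.9,fy=2.9,interpolation=cv2.INTER_CUBIC))
E
```

```text
t 2.75 pos [ 0.4293 -0.167   0.0568] [-90.    -0.26 -21.9 ] F [ 0.74  0.42 -0.01] op 0.0856
turn [-0.    0.    0.26] shift [-0.0023  0.0048 -0.0004]
```

View pics/w2c.png

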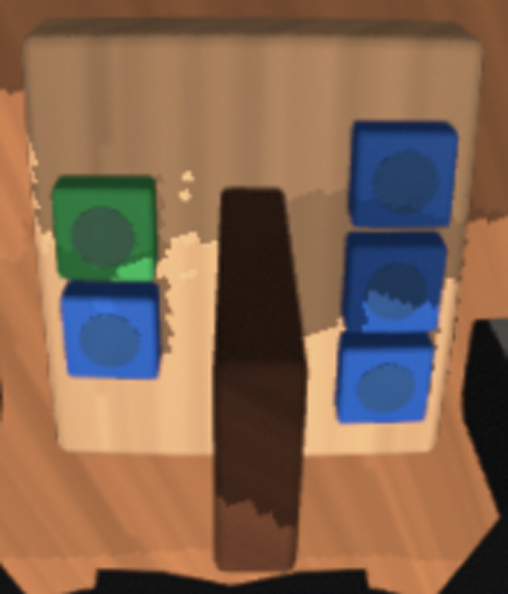

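```bash
python3 - <<'E'
from h import *
w=load("w2")
rect(fonz(w,crop([(27,38),(482,42),(436,453),(62,451)],(175,140),2.9),.024),"caddy")
rect(fonz(w,crop([(215,362),(305,365),(296,570),(215,570)],(175,140),2.9),.096),"handle")
E
```

```text
caddy [ 0.4267 -0.1667  0.024 ] len [0.0967 0.1086 0.0982 0.1082] ang [ -21.8 -111.3  157.9   67.9]
handle [ 0.4264 -0.1662  0.096 ] len [0.0129 0.0428 0.0137 0.0433] ang [ -24.  -110.9  158.    67.9]
```

>>> play_rows([
  [[0,0,0],[-0.002,0.004,0],100],
  [[0,0,0],[-0.002,0.004,0],100],
  [[0,0,0],[-0.002,0.004,0],100],
  [[0,0,0],[-0.002,0.004,0],60],
  [[0,0,0],[-0.002,0.004,0],40],
], grip_force=40)

```text
time: 3.25
ee_pos: [0.4271, -0.1662, 0.0521]
tcp_rot: [-90.0, -0.2, -21.9]
wrist_force: [0.3, -1.2, -0.5]
opening: 0.0592
```

>>> play_rows([
  [[0,0,0],[0,0,0],20],
  [[0,0,0],[0,0,0],0],
  [[0,0,0],[0,0,0],0],
  [[0,0,0],[0,0,0],0],
  [[0,0,0],[0,0,0],0],
], grip_force=40)

```text
time: 3.75
ee_pos: [0.4272, -0.1662, 0.0521]
tcp_rot: [-90.0, -0.2, -21.9]
wrist_force: [0.7, -1.7, -0.3]
opening: 0.0134
```

>>> play_rows([
  [[0,0,0],[0,0,0],0],
  [[0,0,0],[0,-0.01,0],0],
  [[0,0,0],[0,-0.02,0],0],
  [[0,0,0],[0,-0.03,0],0],
  [[0,0,0],[0,-0.04,0],0],
])

```text
time: 4.25
ee_pos: [0.427, -0.1661, 0.0932]
tcp_rot: [-90.0, -0.2, -21.9]
wrist_force: [0.3, -0.6, -4.2]
opening: 0.0134
```

```bash
python3 - <<'E'
from h import *
from workcell import camera
c=camera("wrist");cv2.imwrite("pics/w3.png",c["img"][:,:,::-1]);np.savez("w3.npz",**c)
row(.4645,.0890,.13,5.3)
E
```

```text
t 4.3 pos [ 0.4277 -0.1664  0.0948] [-90.    -0.34 -21.9 ] F [ 0.88  0.19 -1.5 ] op 0.0134
turn [  0.08 -27.2    0.34] shift [-0.0609 -0.0356  0.2507]
```

View pics/w3.png

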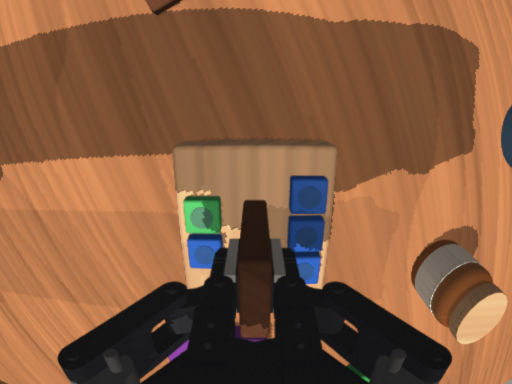

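>>> play_rows([
  [[0,0,0],[0,-0.02,0],0],
  [[0,-4,0.3],[-0.009,-0.036,0.036],0],
  [[0,-9,0.3],[-0.019,-0.036,0.076],0],
  [[0,-14,0.3],[-0.029,-0.036,0.116],0],
  [[0,-19,0.3],[-0.039,-0.036,0.156],0],
])

```text
time: 4.8
ee_pos: [0.4489, -0.0053, 0.1284]
tcp_rot: [-90.0, 0.1, -2.7]
wrist_force: [1.2, -0.2, -3.2]
opening: 0.0133
```

```bash
python3 - <<'E'
from h import *
row(.4645,.0890,.13,5.3)
E
```

```text
t 4.8 pos [ 0.4489 -0.0053  0.1284] [-9.002e+01  5.000e-02 -2.730e+00] F [ 1.24 -0.25 -3.2 ] op 0.0133
turn [ 0.01 -8.03 -0.06] shift [ 0.0111 -0.0016  0.095 ]
```

>>> play_rows([
  [[0,-3,0],[0.004,-0.001,0.03],0],
  [[0,-6,0],[0.008,-0.001,0.06],0],
  [[0,-8,0],[0.011,-0.001,0.09],0],
  [[0,-8,0],[0.011,-0.001,0.093],0],
  [[0,-8,0],[0.011,-0.001,0.093],0],
])

```text
time: 5.3
ee_pos: [0.4644, 0.0862, 0.1289]
tcp_rot: [-90.0, 0.1, 5.2]
wrist_force: [-0.4, -0.1, -3.3]
opening: 0.0136
```

```bash
python3 - <<'E'
from h import *
from workcell import camera
for n in("wrist","top","scene"):
    c=camera(n);cv2.imwrite(f"pics/{n}4.png",c["img"][:,:,::-1]);np.savez(f"{n}4.npz",**c)
row(.4645,.0890,.13,5.3)
a=cv2.imread("pics/top4.png")
cv2.imwrite("pics/t4c.png",cv2.resize(a[115:235,195:270],None,fx=5,fy=5,interpolation=cv2.INTER_CUBIC))
E
```

```text
t 5.45 pos [0.4644 0.0848 0.129 ] [-90.02   0.11   5.04] F [ 0.28 -0.73 -3.45] op 0.0134
turn [ 0.01 -0.26 -0.11] shift [ 0.0004 -0.001   0.0041]
```

View pics/wrist4.png

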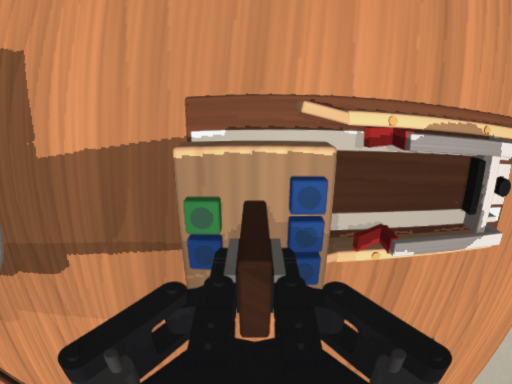

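View pics/t4c.png

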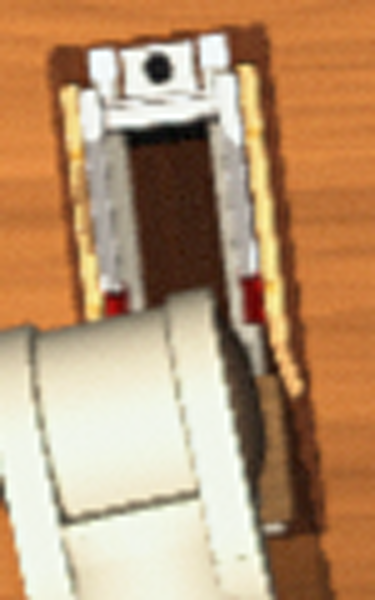

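View pics/scene4.png

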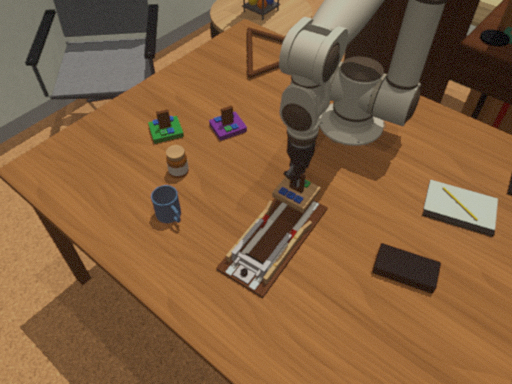

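```bash
python3 - <<'E'
from h import *
a=cv2.imread("pics/wrist4.png")
cv2.imwrite("pics/w4a.png",cv2.resize(a[85:285,165:345],None,fx=3,fy=3,interpolation=cv2.INTER_CUBIC))
cv2.imwrite("pics/w4b.png",cv2.resize(a[85:275,310:512],None,fx=3.15,fy=3.15,interpolation=cv2.INTER_CUBIC))
E
```

```text
(no output)
```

View pics/w4a.png

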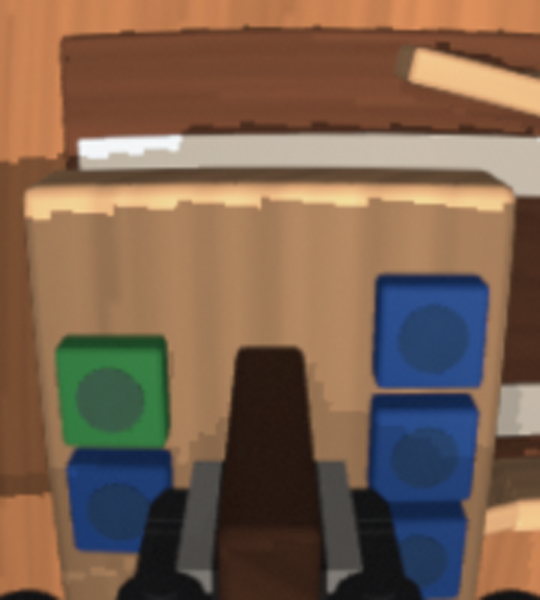

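View pics/w4b.png

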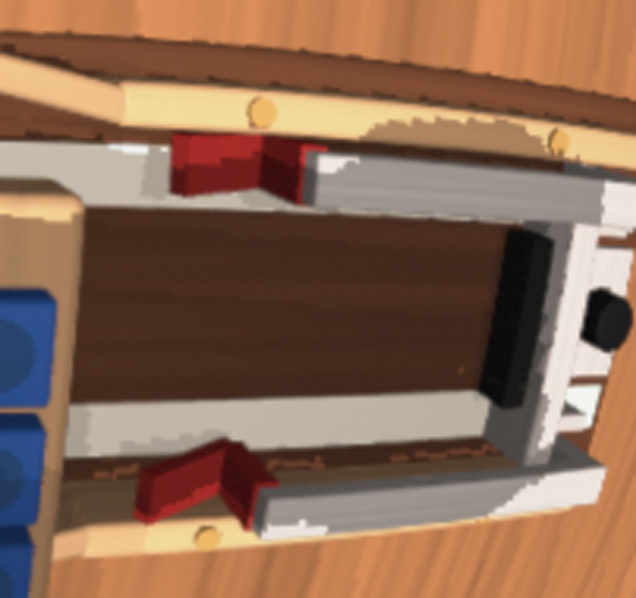

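```bash
python3 - <<'E'
from h import *
w=load("wrist4")
A=lambda p,z:fonz(w,crop(p,(165,85),3),z)[:,:2]
B=lambda p,z:fonz(w,crop(p,(310,85),3.15),z)[:,:2]
def line(n,P):
    d=P[-1]-P[0];yaw=np.degrees(np.arctan2(d[1],d[0]));print(n,np.round(P,4).tolist(),"yaw",round(yaw,2))
line("floorL",np.r_[A([(65,38),(300,30)],.012),B([(0,33),(300,52),(620,95)],.012)])
line("runLin",B([(90,207),(300,214),(500,225)],.012))
line("runRin",B([(70,405),(250,401),(485,392)],.012))
line("runRout",B([(65,456),(250,450),(485,437)],.012))
line("wallLin",B([(121,122),(365,143),(560,161)],.042))
line("wallLout",B([(125,83),(380,104),(630,134)],.042))
line("wallRin",B([(85,527),(130,523)],.042))
line("caddy left edge",A([(26,188),(512,197)],.129-.052+.024))
line("caddy R edge x",A([(512,197),(465,600)],.129-.052+.024))
line("caddy L edge x",A([(26,188),(65,600)],.129-.052+.024))
line("handle top", A([(220,527),(320,527)],.129-.052+.096))
line("buffer face bottom", B([(505,230),(483,390)],.02))
# dock frame
for yaw in (5.3,):
  c,s=np.cos(np.radians(yaw)),np.sin(np.radians(yaw))
  D=lambda P:((P-np.array([.4297,.0857]))@np.array([[c,-s],[s,c]])).round(4).tolist()
  print(D(np.r_[A([(65,38),(300,30)],.012),B([(0,33),(300,52),(620,95)],.012)]))
  print("Lin",D(B([(90,207),(300,214),(500,225)],.012)),"Rin",D(B([(70,405),(250,401),(485,392)],.012)))
  print("wL",D(B([(121,122),(365,143),(560,161)],.042)),"out",D(B([(125,83),(380,104),(630,134)],.042)),"wR",D(B([(85,527),(130,523)],.042)))
  print("noseL tip",D(B([(172,192),(262,187),(172,135)],.025)))
  print("caddy", D(A([(26,188),(512,197)],.101)))
E
```

```text
floorL [[0.3961, 0.1629], [0.4641, 0.17], [0.5031, 0.174], [0.5955, 0.1836], [0.7397, 0.1995]] yaw 6.08
runLin [[0.5357, 0.128], [0.6049, 0.1346], [0.6889, 0.1429]] yaw 5.55
runRin [[0.5403, 0.0662], [0.6019, 0.0722], [0.703, 0.0824]] yaw 5.68
runRout [[0.542, 0.0488], [0.6068, 0.0549], [0.7104, 0.0648]] yaw 5.45
wallLin [[0.5314, 0.1557], [0.6048, 0.1614], [0.683, 0.1698]] yaw 5.33
wallLout [[0.5311, 0.1657], [0.6077, 0.173], [0.7156, 0.185]] yaw 5.97
wallRin [[0.5428, 0.0403], [0.5566, 0.0423]] yaw 8.31
caddy left edge [[0.41, 0.1354], [0.5066, 0.1423]] yaw 4.11
caddy R edge x [[0.5066, 0.1423], [0.514, 0.0456]] yaw -85.63
caddy L edge x [[0.41, 0.1354], [0.4182, 0.0366]] yaw -85.3
handle top [[0.4549, 0.1077], [0.4679, 0.1089]] yaw 5.25
buffer face bottom [[0.6846, 0.1424], [0.6941, 0.0858]] yaw -80.48
[[-0.0263, 0.08], [0.0421, 0.0807], [0.0812, 0.0812], [0.1742, 0.0821], [0.3192, 0.0847]]
Lin [[0.1094, 0.0323], [0.179, 0.0326], [0.2633, 0.033]] Rin [[0.1083, -0.0296], [0.1702, -0.0294], [0.2718, -0.0285]]
wL [[0.1077, 0.0603], [0.1814, 0.0592], [0.26, 0.0603]] out [[0.1083, 0.0703], [0.1853, 0.0705], [0.2938, 0.0724]] wR [[0.1085, -0.0556], [0.1223, -0.0549]]
noseL tip [[0.1296, 0.0398], [0.158, 0.0424], [0.1284, 0.0558]]
caddy [[-0.015, 0.0513], [0.0818, 0.0493]]
```

```bash
python3 - <<'E'
from h import *
row(.4624,.0907,.070,5.8)
E
```

```text
t 5.45 pos [0.4644 0.0848 0.129 ] [-90.02   0.11   5.04] F [ 0.28 -0.73 -3.45] op 0.0134
turn [ 0.01 -0.76 -0.11] shift [-0.0014  0.059   0.006 ]
```

>>> play_rows([
  [[0,-0.8,0],[-0.001,0,0.006],0],
  [[0,-0.8,0],[-0.001,0.015,0.006],0],
  [[0,-0.8,0],[-0.001,0.03,0.006],0],
  [[0,-0.8,0],[-0.001,0.04,0.006],0],
  [[0,-0.8,0],[-0.001,0.04,0.006],0],
])

```text
time: 5.95
ee_pos: [0.4616, 0.0911, 0.0864]
tcp_rot: [-90.0, 0.3, 5.9]
wrist_force: [-0.1, -0.0, -3.6]
opening: 0.0137
```

```bash
python3 - <<'E'
from h import *
from workcell import camera
row(.4624,.0907,.066,5.8)
for n in("wrist",):
    c=camera(n);cv2.imwrite(f"pics/{n}5.png",c["img"][:,:,::-1]);np.savez(f"{n}5.npz",**c)
row(.4624,.0907,.066,5.8)
a=cv2.imread("pics/wrist5.png")
cv2.imwrite("pics/w5a.png",cv2.resize(a[85:285,165:345],None,fx=3,fy=3,interpolation=cv2.INTER_CUBIC))
cv2.imwrite("pics/w5b.png",cv2.resize(a[85:275,310:512],None,fx=3.15,fy=3.15,interpolation=cv2.INTER_CUBIC))
E
```

```text
t 5.95 pos [0.4616 0.0911 0.0864] [-90.02   0.31   5.89] F [-0.06 -0.01 -3.62] op 0.0137
turn [ 0.02  0.09 -0.31] shift [ 0.0009  0.0204 -0.0004]
t 6.0 pos [0.4621 0.0912 0.0876] [-90.01   0.23   5.89] F [-0.62 -0.85 -2.81] op 0.0135
turn [ 0.01  0.09 -0.23] shift [ 0.0003  0.0216 -0.0005]
```

View pics/w5a.png

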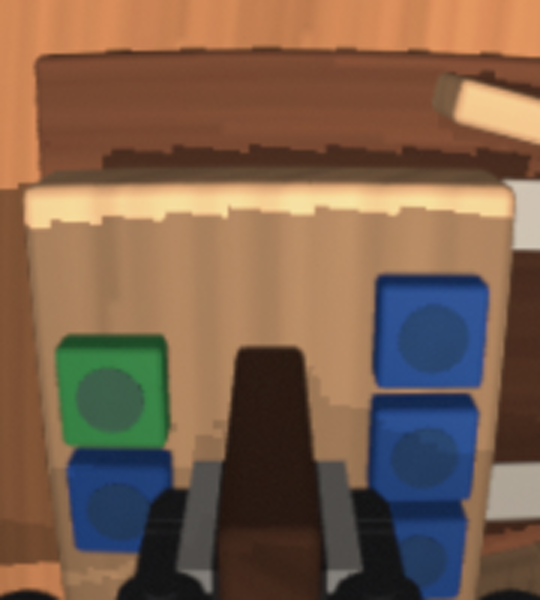

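View pics/w5b.png

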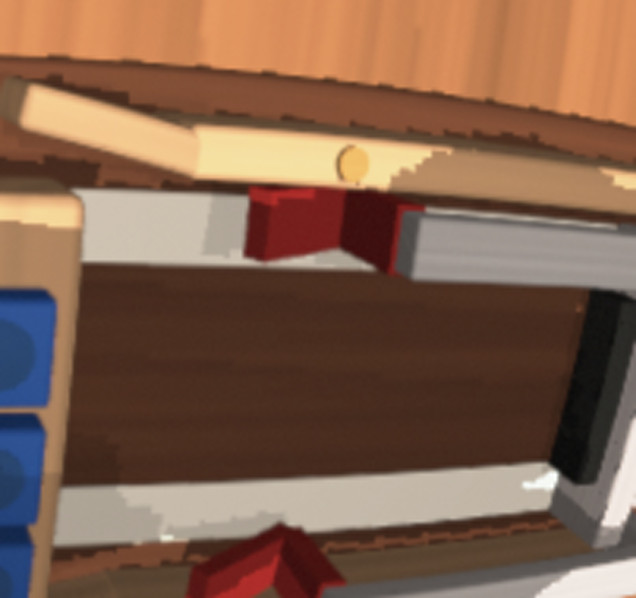

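```bash
python3 - <<'E'
from h import *
w=load("wrist5")
A=lambda p,z:fonz(w,crop(p,(165,85),3),z)[:,:2]
B=lambda p,z:fonz(w,crop(p,(310,85),3.15),z)[:,:2]
yaw=5.6;c,s=np.cos(np.radians(yaw)),np.sin(np.radians(yaw))
D=lambda P:((P-np.array([.4297,.0857]))@np.array([[c,-s],[s,c]])).round(4).tolist()
print("floorL",D(np.r_[A([(38,60),(290,50)],.012),B([(0,57),(300,77),(620,125)],.012)]))
print("Lin",D(B([(85,263),(250,267),(580,288)],.012)),"Rin",D(B([(62,487),(250,481),(550,462)],.012)),"Rout",D(B([(55,547),(250,535),(555,513)],.012)),"Lout",D(B([(80,190),(190,193)],.012)))
print("wL",D(B([(193,178),(360,189),(480,200)],.042)))
z=.087-.052+.024
print("caddyL",D(A([(26,188),(270,184),(512,195)],z)),"front",D(A([(512,197),(465,600)],z)),"back",D(A([(26,188),(65,600)],z)))
print("TCP",D(np.array([[.4616,.0911]])))
E
```

```text
floorL [[-0.0267, 0.0797], [0.0352, 0.081], [0.0704, 0.0809], [0.1483, 0.0816], [0.27, 0.0818]]
Lin [[0.094, 0.0318], [0.1392, 0.032], [0.2629, 0.03]] Rin [[0.0939, -0.0299], [0.15, -0.0298], [0.2693, -0.0295]] Rout [[0.0942, -0.0488], [0.1539, -0.0477], [0.2804, -0.0496]] Lout [[0.0913, 0.0499], [0.12, 0.0503]]
wL [[0.1082, 0.0587], [0.1509, 0.0587], [0.1879, 0.0586]]
caddyL [[-0.0177, 0.0559], [0.0308, 0.0563], [0.0788, 0.0551]] front [[0.0788, 0.0547], [0.0779, -0.0419]] back [[-0.0177, 0.0559], [-0.0181, -0.0429]]
TCP [[0.0323, 0.0023]]
```

>>> play_rows([
  [[0,0,-0.2],[0.001,0.006,0],0],
  [[0,0,-0.2],[0.001,0.012,0],0],
  [[0,0,-0.2],[0.001,0.018,0],0],
  [[0,0,-0.2],[0.001,0.02,0],0],
  [[0,0,-0.2],[0.001,0.021,0],0],
])

```text
time: 6.5
ee_pos: [0.4637, 0.0915, 0.0676]
tcp_rot: [-90.0, -0.1, 5.9]
wrist_force: [0.9, 0.1, -3.7]
opening: 0.0137
```

>>> play_rows([
  [[0,0,0],[0,0.0005,0],0],
  [[0,0,0],[0,0.001,0],0],
  [[0,0,0],[0,0.001,0],0],
  [[0,0,0],[0,0.001,0],0],
  [[0,0,0],[0,0.001,0],0],
])

```text
time: 7.0
ee_pos: [0.4639, 0.0915, 0.0669]
tcp_rot: [-90.0, -0.1, 5.9]
wrist_force: [1.0, 0.2, -4.2]
opening: 0.0137
```

>>> play_rows([
  [[0,0,0],[0,0.0005,0],0],
  [[0,0,0],[0,0.001,0],0],
  [[0,0,0],[0,0.0015,0],0],
  [[0,0,0],[0,0.002,0],0],
  [[0,0,0],[0,0.002,0],0],
])

```text
time: 7.5
ee_pos: [0.4638, 0.0915, 0.0647]
tcp_rot: [-90.0, -0.1, 5.9]
wrist_force: [0.1, 0.6, -3.4]
opening: 0.0133
```

>>> play_rows([
  [[0,0,0],[0,0.0003,0],0],
  [[0,0,0],[0,0.0006,0],0],
  [[0,0,0],[0,0.001,0],0],
  [[0,0,0],[0,0.001,0],0],
  [[0,0,0],[0,0.001,0],0],
])

```text
time: 8.0
ee_pos: [0.4641, 0.0915, 0.0643]
tcp_rot: [-90.0, -0.1, 5.9]
wrist_force: [-0.5, -1.3, 3.2]
opening: 0.0135
```

>>> play_rows([
  [[0,0,0],[0.003,-0.0002,0],0],
  [[0,0,0],[0.006,-0.0002,0],0],
  [[0,0,0],[0.009,-0.0002,0],0],
  [[0,0,0],[0.012,-0.0002,0],0],
  [[0,0,0],[0.015,-0.0002,0],0],
])

```text
time: 8.5
ee_pos: [0.4791, 0.0932, 0.0641]
tcp_rot: [-90.0, -0.1, 5.9]
wrist_force: [-2.0, 0.3, 3.7]
opening: 0.0131
```

```bash
cat > st.py <<'E'
from h import *
from workcell import get_obs
yaw=5.6;c,s=np.cos(np.radians(yaw)),np.sin(np.radians(yaw))
def st():
    o=get_obs();d=o["ee_pos"][:2]-np.array([.4297,.0857])
    F=o["wrist_force"];M=o["torque"]
    print("t",round(o["time"],2),"dock x,y mm",round(1e3*(c*d[0]+s*d[1]),2),round(1e3*(-s*d[0]+c*d[1]),2),"z",round(1e3*o["ee_pos"][2],2),"rot",o["tcp_rot"].round(2),"F along",round(c*F[0]+s*F[1],2),"lat",round(-s*F[0]+c*F[1],2),"z",round(F[2],2),"M",M.round(3))
E
python3 -c "from st import *; st()"
```

```text
t 8.5 dock x,y mm 49.85 2.6 z 64.09 rot [-89.99  -0.09   5.9 ] F along -1.94 lat 0.45 z 3.74 M [0.342 0.731 0.115]
```

>>> play_rows([
  [[0,0,0],[0.003,-0.0003,0],0],
  [[0,0,0],[0.006,-0.0003,0],0],
  [[0,0,0],[0.009,-0.0003,-0.0001],0],
  [[0,0,0],[0.012,-0.0003,-0.0001],0],
  [[0,0,0],[0.015,-0.0003,-0.0001],0],
])

```text
time: 9.0
ee_pos: [0.4939, 0.0945, 0.0642]
tcp_rot: [-90.0, -0.1, 5.9]
wrist_force: [-0.7, -0.8, -0.4]
opening: 0.0132
```

```bash
python3 -c "from st import *; st()"
```

```text
t 9.0 dock x,y mm 64.79 2.49 z 64.23 rot [-9.0e+01 -8.0e-02  5.9e+00] F along -0.79 lat -0.75 z -0.43 M [0.143 0.433 0.083]
```

>>> play_rows([
  [[0,0,0],[0.003,0,0],0],
  [[0,0,0],[0.006,0,0],0],
  [[0,0,0],[0.009,0,-0.0001],0],
  [[0,0,0],[0.012,0,-0.0001],0],
  [[0,0,0],[0.015,0,-0.0001],0],
])

```text
time: 9.5
ee_pos: [0.5089, 0.096, 0.0643]
tcp_rot: [-90.0, -0.1, 5.9]
wrist_force: [-0.5, -0.1, -2.5]
opening: 0.0136
```

```bash
python3 -c "
from st import *; st()
from workcell import camera
for n in('wrist',):
    c=camera(n);cv2.imwrite(f'pics/{n}6.png',c['img'][:,:,::-1]);np.savez(f'{n}6.npz',**c)
"
```

```text
t 9.5 dock x,y mm 79.82 2.48 z 64.31 rot [-90.    -0.09   5.9 ] F along -0.49 lat -0.01 z -2.48 M [0.02  0.272 0.043]
```

View pics/wrist6.png

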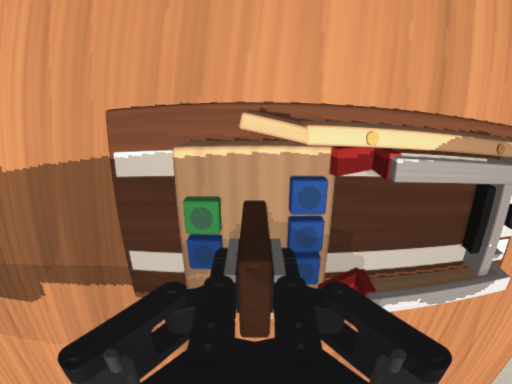

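>>> play_rows([
  [[0,0,0],[0.002,0.0002,0],0],
  [[0,0,0],[0.004,0.0003,0],0],
  [[0,0,0],[0.006,0.0003,0],0],
  [[0,0,0],[0.008,0.0003,0],0],
  [[0,0,0],[0.01,0.0003,0],0],
])

```text
time: 10.05
ee_pos: [0.5187, 0.097, 0.0641]
tcp_rot: [-90.0, -0.1, 5.9]
wrist_force: [-2.3, -0.2, -0.5]
opening: 0.0135
```

```bash
python3 -c "from st import *; st()"
```

```text
t 10.05 dock x,y mm 89.64 2.61 z 64.14 rot [-8.999e+01 -8.000e-02  5.900e+00] F along -2.29 lat -0.01 z -0.49 M [0.151 0.725 0.059]
```

>>> play_rows([
  [[0,0,0],[0.002,0,0],0],
  [[0,0,0],[0.004,0,0],0],
  [[0,0,0],[0.006,0,0],0],
  [[0,0,0],[0.008,0,0],0],
  [[0,0,0],[0.01,0,0],0],
])

```text
time: 10.55
ee_pos: [0.5287, 0.098, 0.0641]
tcp_rot: [-90.0, -0.1, 5.9]
wrist_force: [-4.0, 0.4, -0.2]
opening: 0.0136
```

```bash
python3 -c "
from st import *; st()
from workcell import camera
for n in('wrist',):
    c=camera(n);cv2.imwrite(f'pics/{n}7.png',c['img'][:,:,::-1]);np.savez(f'{n}7.npz',**c)
"
```

```text
t 10.55 dock x,y mm 99.71 2.61 z 64.14 rot [-90.    -0.09   5.9 ] F along -3.96 lat 0.78 z -0.2 M [ 0.223  0.828 -0.012]
```

View pics/wrist7.png

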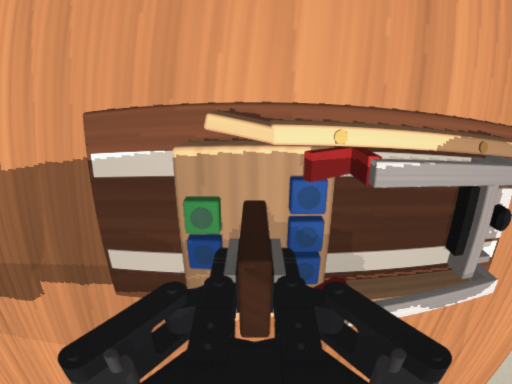

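>>> play_rows([
  [[0,0,0],[0.003,0,0],0],
  [[0,0,0],[0.006,0,-0.0001],0],
  [[0,0,0],[0.009,0,-0.0001],0],
  [[0,0,0],[0.012,0,-0.0002],0],
  [[0,0,0],[0.015,0,-0.0002],0],
])

```text
time: 11.1
ee_pos: [0.5439, 0.0994, 0.0642]
tcp_rot: [-90.0, -0.1, 5.9]
wrist_force: [-1.6, 0.4, -0.1]
opening: 0.0135
```

```bash
python3 -c "from st import *; st()"
```

```text
t 11.1 dock x,y mm 114.96 2.48 z 64.19 rot [-90.    -0.11   5.9 ] F along -1.54 lat 0.58 z -0.13 M [0.262 0.624 0.093]
```

>>> play_rows([
  [[0,0,0],[0.004,0,0],0],
  [[0,0,0],[0.008,0,-0.0001],0],
  [[0,0,0],[0.012,0,-0.0001],0],
  [[0,0,0],[0.016,0,-0.0001],0],
  [[0,0,0],[0.02,0,-0.0001],0],
])

```text
time: 11.6
ee_pos: [0.5637, 0.1013, 0.0642]
tcp_rot: [-90.0, -0.1, 5.9]
wrist_force: [-2.7, -0.5, -0.3]
opening: 0.0136
```

```bash
python3 -c "from st import *; st()"
```

```text
t 11.6 dock x,y mm 134.91 2.47 z 64.18 rot [-90.    -0.09   5.9 ] F along -2.69 lat -0.21 z -0.27 M [0.272 0.565 0.082]
```

>>> play_rows([
  [[0,0,0],[0.004,0,0],0],
  [[0,0,0],[0.008,0,-0.0001],0],
  [[0,0,0],[0.012,0,-0.0001],0],
  [[0,0,0],[0.016,0,-0.0001],0],
  [[0,0,0],[0.02,0,-0.0001],0],
])

```text
time: 12.1
ee_pos: [0.5836, 0.1033, 0.0642]
tcp_rot: [-90.0, -0.1, 5.9]
wrist_force: [-1.7, -0.1, -1.3]
opening: 0.0135
```

```bash
python3 -c "from st import *; st()"
```

```text
t 12.1 dock x,y mm 154.9 2.51 z 64.22 rot [-90.    -0.09   5.9 ] F along -1.69 lat 0.1 z -1.29 M [0.164 0.542 0.065]
```

>>> play_rows([
  [[0,0,0],[0.003,0,0],0],
  [[0,0,0],[0.006,0,-0.0001],0],
  [[0,0,0],[0.009,0,-0.0001],0],
  [[0,0,0],[0.012,0,-0.0001],0],
  [[0,0,0],[0.015,0,-0.0001],0],
])

```text
time: 12.6
ee_pos: [0.5985, 0.1047, 0.0642]
tcp_rot: [-90.0, -0.1, 5.9]
wrist_force: [-1.7, -0.3, -1.2]
opening: 0.013
```

```bash
python3 -c "
from st import *; st()
from workcell import camera
for n in('wrist',):
    c=camera(n);cv2.imwrite(f'pics/{n}8.png',c['img'][:,:,::-1]);np.savez(f'{n}8.npz',**c)
"
```

```text
t 12.6 dock x,y mm 169.81 2.46 z 64.24 rot [-90.    -0.09   5.9 ] F along -1.69 lat -0.11 z -1.18 M [0.196 0.464 0.044]
```

View pics/wrist8.png

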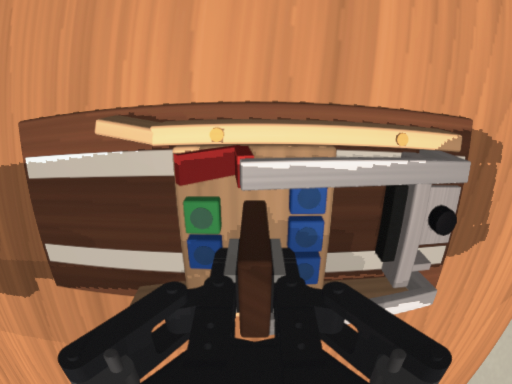

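>>> play_rows([
  [[0,0,0],[0.003,0.0001,0],0],
  [[0,0,0],[0.006,0.0001,-0.0001],0],
  [[0,0,0],[0.009,0.0001,-0.0001],0],
  [[0,0,0],[0.012,0.0001,-0.0001],0],
  [[0,0,0],[0.015,0.0001,-0.0001],0],
])

```text
time: 13.15
ee_pos: [0.6134, 0.1062, 0.0642]
tcp_rot: [-90.0, -0.1, 5.9]
wrist_force: [-2.8, -0.1, 0.5]
opening: 0.0133
```

```bash
python3 -c "
from st import *; st()
from workcell import camera
for n in('wrist',):
    c=camera(n);cv2.imwrite(f'pics/{n}9.png',c['img'][:,:,::-1]);np.savez(f'{n}9.npz',**c)
"
```

```text
t 13.15 dock x,y mm 184.82 2.47 z 64.2 rot [-90.    -0.09   5.9 ] F along -2.8 lat 0.13 z 0.45 M [0.198 0.562 0.135]
```

View pics/wrist9.png

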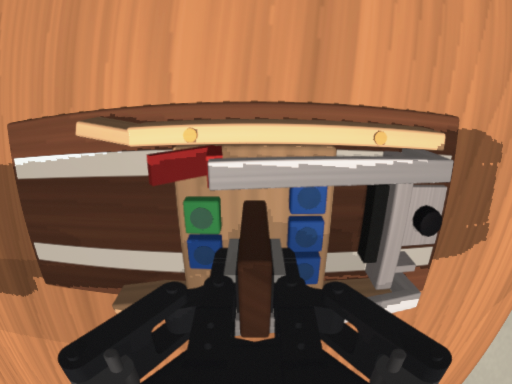

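>>> play_rows([
  [[0,0,0],[0.002,0,0],0],
  [[0,0,0],[0.004,0,0],0],
  [[0,0,0],[0.006,0,0],0],
  [[0,0,0],[0.008,0,-0.0001],0],
  [[0,0,0],[0.01,0,-0.0001],0],
])

```text
time: 13.7
ee_pos: [0.6232, 0.1071, 0.0642]
tcp_rot: [-90.0, -0.1, 5.9]
wrist_force: [-2.0, -0.2, -0.5]
opening: 0.0133
```

```bash
python3 -c "
from st import *; st()"
```

```text
t 13.7 dock x,y mm 194.71 2.4 z 64.21 rot [-90.    -0.09   5.9 ] F along -2.04 lat 0.04 z -0.47 M [0.194 0.546 0.077]
```

>>> play_rows([
  [[0,0,0],[0.001,0,0],0],
  [[0,0,0],[0.002,0,0],0],
  [[0,0,0],[0.003,0,0],0],
  [[0,0,0],[0.004,0,0],0],
  [[0,0,0],[0.005,0,0],0],
])

```text
time: 14.2
ee_pos: [0.6281, 0.1076, 0.0642]
tcp_rot: [-90.0, -0.1, 5.9]
wrist_force: [-1.3, -0.4, -0.6]
opening: 0.0135
```

```bash
python3 -c "
from st import *; st()
from workcell import camera
for n in('wrist',):
    c=camera(n);cv2.imwrite(f'pics/{n}10.png',c['img'][:,:,::-1]);np.savez(f'{n}10.npz',**c)
"
```

```text
t 14.2 dock x,y mm 199.61 2.43 z 64.22 rot [-90.    -0.09   5.9 ] F along -1.37 lat -0.3 z -0.64 M [0.179 0.586 0.069]
```

View pics/wrist10.png

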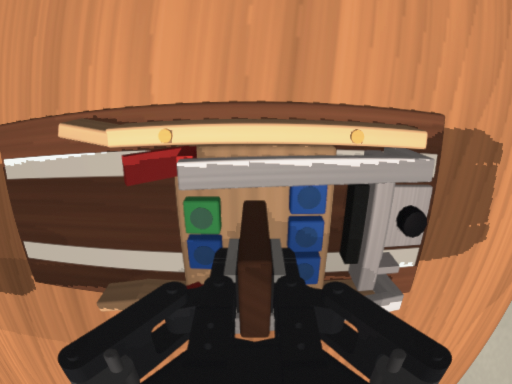

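>>> play_rows([
  [[0,0,0],[0.001,0,0],0],
  [[0,0,0],[0.002,0,0],0],
  [[0,0,0],[0.003,0,0],0],
  [[0,0,0],[0.004,0,0],0],
  [[0,0,0],[0.005,0,0],0],
])

```text
time: 14.75
ee_pos: [0.6331, 0.1081, 0.0642]
tcp_rot: [-90.0, -0.1, 5.9]
wrist_force: [-1.6, -0.4, -0.3]
opening: 0.0132
```

```bash
python3 -c "
from st import *; st()"
```

```text
t 14.75 dock x,y mm 204.66 2.44 z 64.2 rot [-90.    -0.09   5.9 ] F along -1.67 lat -0.26 z -0.27 M [0.196 0.561 0.079]
```

>>> play_rows([
  [[0,0,0],[0.0006,0,0],0],
  [[0,0,0],[0.0012,0,0],0],
  [[0,0,0],[0.0018,0,0],0],
  [[0,0,0],[0.0024,0,0],0],
  [[0,0,0],[0.003,0,0],0],
])

```text
time: 15.25
ee_pos: [0.6361, 0.1084, 0.0642]
tcp_rot: [-90.0, -0.1, 5.9]
wrist_force: [-1.4, -1.4, -0.0]
opening: 0.0137
```

```bash
python3 -c "
from st import *; st()"
```

```text
t 15.25 dock x,y mm 207.62 2.47 z 64.23 rot [-90.    -0.09   5.9 ] F along -1.5 lat -1.3 z -0.04 M [0.21  0.524 0.005]
```

>>> play_rows([
  [[0,0,0],[0.0006,0,0],0],
  [[0,0,0],[0.0012,0,0],0],
  [[0,0,0],[0.0018,0,0],0],
  [[0,0,0],[0.0024,0,0],0],
  [[0,0,0],[0.003,0,0],0],
])

```text
time: 15.75
ee_pos: [0.6392, 0.1088, 0.0643]
tcp_rot: [-90.0, -0.1, 5.9]
wrist_force: [-0.4, 0.4, -1.4]
opening: 0.0134
```

```bash
python3 -c "
from st import *; st()"
```

```text
t 15.75 dock x,y mm 210.79 2.49 z 64.26 rot [-90.    -0.11   5.9 ] F along -0.31 lat 0.46 z -1.41 M [0.253 0.229 0.051]
```

>>> play_rows([
  [[0,0,0],[0.0005,0,0],0],
  [[0,0,0],[0.001,0,0],0],
  [[0,0,0],[0.0015,0,0],0],
  [[0,0,0],[0.002,0,0],0],
  [[0,0,0],[0.002,0,0],0],
])

```text
time: 16.25
ee_pos: [0.641, 0.1089, 0.0642]
tcp_rot: [-90.0, -0.1, 5.9]
wrist_force: [-1.3, -0.3, -0.5]
opening: 0.0135
```

```bash
python3 -c "
from st import *; st()"
```

```text
t 16.25 dock x,y mm 212.58 2.49 z 64.21 rot [-90.    -0.09   5.89] F along -1.33 lat -0.14 z -0.48 M [0.237 0.439 0.026]
```

>>> play_rows([
  [[0,0,0],[0.0005,0,0],0],
  [[0,0,0],[0.001,0,0],0],
  [[0,0,0],[0.0015,0,0],0],
  [[0,0,0],[0.002,0,0],0],
  [[0,0,0],[0.002,0,0],0],
])

```text
time: 16.75
ee_pos: [0.6427, 0.1091, 0.0642]
tcp_rot: [-90.0, -0.1, 5.9]
wrist_force: [-6.0, -0.5, 0.8]
opening: 0.0137
```

```bash
python3 -c "
from st import *; st()
from workcell import camera
for n in('wrist','scene'):
    c=camera(n);cv2.imwrite(f'pics/{n}11.png',c['img'][:,:,::-1]);np.savez(f'{n}11.npz',**c)
a=cv2.imread('pics/wrist11.png')
cv2.imwrite('pics/w11.png',cv2.resize(a[110:330,80:440],None,fx=2.2,fy=2.2,interpolation=cv2.INTER_CUBIC))
"
```

```text
t 16.75 dock x,y mm 214.23 2.54 z 64.22 rot [-9.0e+01 -5.0e-02  5.9e+00] F along -6.0 lat 0.09 z 0.84 M [ 0.191  1.121 -0.005]
```

View pics/w11.png

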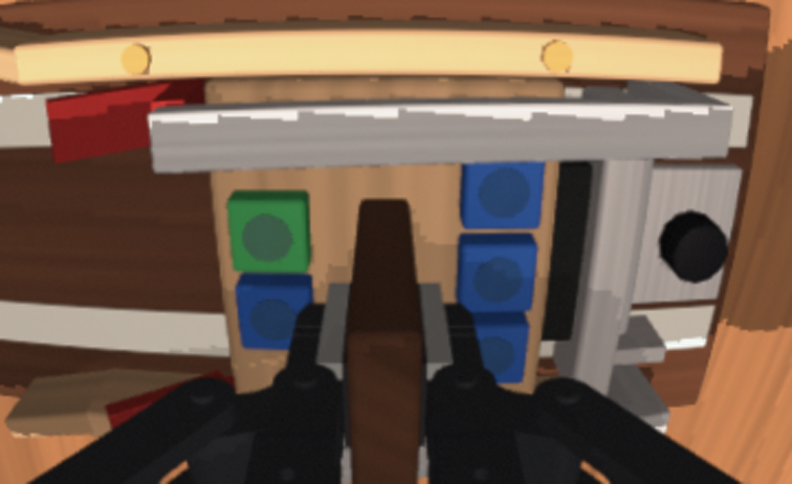

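>>> play_rows([
  [[0,0,0],[0.0004,0,0],0],
  [[0,0,0],[0.0008,0,0],0],
  [[0,0,0],[0.0012,0,0],0],
  [[0,0,0],[0.0016,0,0],0],
  [[0,0,0],[0.0016,0,0],0],
])

```text
time: 17.35
ee_pos: [0.644, 0.1093, 0.0642]
tcp_rot: [-90.0, -0.0, 5.9]
wrist_force: [-6.3, -0.5, 1.1]
opening: 0.0139
```

```bash
python3 -c "
from st import *; st()
from workcell import camera
for n in('wrist','scene'):
    c=camera(n);cv2.imwrite(f'pics/{n}12.png',c['img'][:,:,::-1]);np.savez(f'{n}12.npz',**c)
a=cv2.imread('pics/wrist12.png')
cv2.imwrite('pics/w12.png',cv2.resize(a[110:330,80:440],None,fx=2.2,fy=2.2,interpolation=cv2.INTER_CUBIC))
"
```

```text
t 17.35 dock x,y mm 215.59 2.59 z 64.24 rot [-8.999e+01 -2.000e-02  5.900e+00] F along -6.29 lat 0.14 z 1.11 M [ 0.174  1.405 -0.029]
```

View pics/w12.png

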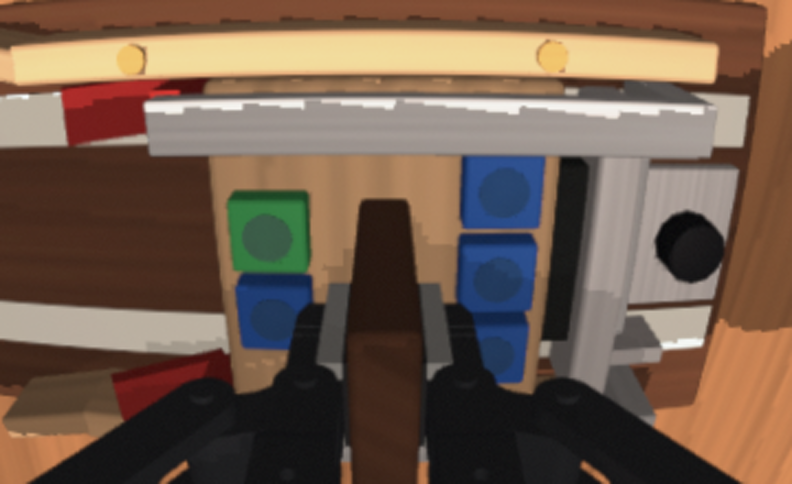

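>>> play_rows([
  [[0,0,0],[0.0003,0,0],0],
  [[0,0,0],[0.0006,0,0],0],
  [[0,0,0],[0.0009,0,0],0],
  [[0,0,0],[0.0009,0,0],0],
  [[0,0,0],[0.0009,0,0],0],
])

```text
time: 17.95
ee_pos: [0.6447, 0.1094, 0.0643]
tcp_rot: [-90.0, -0.0, 5.9]
wrist_force: [-7.5, -1.3, 3.4]
opening: 0.0134
```

```bash
python3 -c "
from st import *; st()
from workcell import camera
for n in('wrist','scene'):
    c=camera(n);cv2.imwrite(f'pics/{n}13.png',c['img'][:,:,::-1]);np.savez(f'{n}13.npz',**c)
a=cv2.imread('pics/wrist13.png')
cv2.imwrite('pics/w13.png',cv2.resize(a[110:330,80:440],None,fx=2.2,fy=2.2,interpolation=cv2.INTER_CUBIC))
a=np.hstack([cv2.imread(f'pics/scene{i}.png')[185:300,215:335] for i in (11,13)])
cv2.imwrite('pics/s13.png',cv2.resize(a,None,fx=3.3,fy=3.3,interpolation=cv2.INTER_CUBIC))
"
```

```text
t 17.95 dock x,y mm 216.27 2.6 z 64.26 rot [-89.99  -0.     5.9 ] F along -7.55 lat -0.54 z 3.36 M [0.134 1.648 0.027]
```

View pics/w13.png

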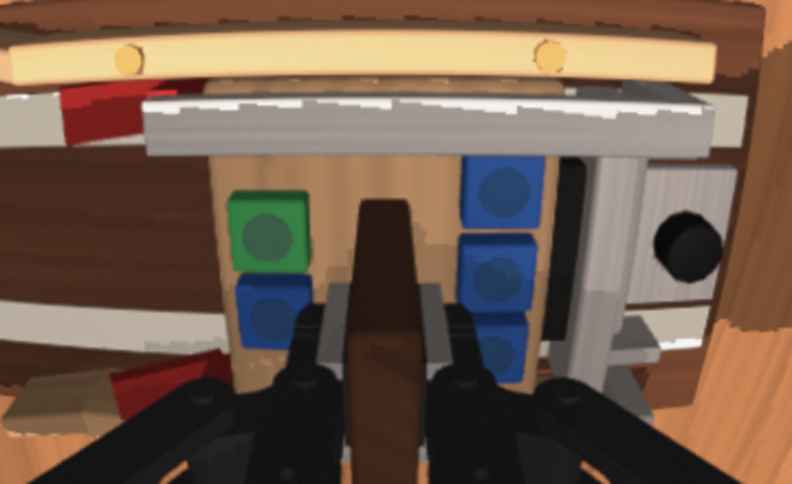

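View pics/s13.png

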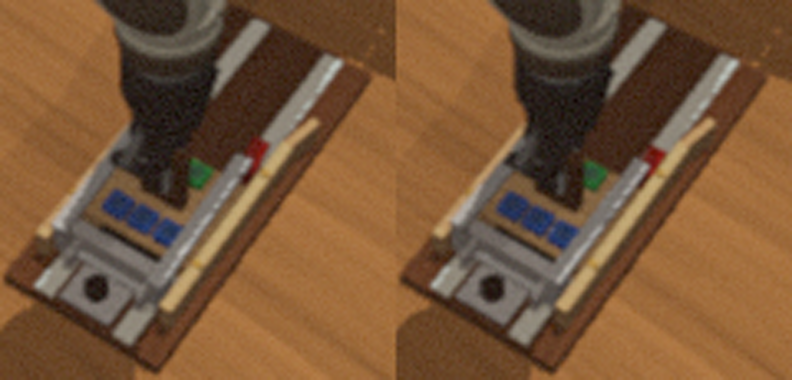

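```bash
python3 - <<'E'
from h import *
w=load("wrist13");w0=load("wrist4")
yaw=5.6;c,s=np.cos(np.radians(yaw)),np.sin(np.radians(yaw))
D=lambda P:((P[:,:2]-np.array([.4297,.0857]))@np.array([[c,-s],[s,c]])).round(4).tolist()
for z in(.02,.03): print("nose now",z,D(fonz(w,crop([(68,145)],(80,110),2.2),z)),"before",D(fonz(w0,crop([(172,193)],(310,85),3.15),z)))
for z in(.052,.06): print("arm now",z,D(fonz(w,crop([(148,156),(712,157)],(80,110),2.2),z)),"before",D(fonz(w0,crop([(303,203)],(310,85),3.15),z)))
E
```

```text
nose now 0.02 [[0.1127, 0.0345]] before [[0.1318, 0.0379]]
nose now 0.03 [[0.1182, 0.0373]] before [[0.1279, 0.0397]]
arm now 0.052 [[0.1536, 0.0403], [0.3036, 0.0411]] before [[0.1575, 0.0423]]
arm now 0.06 [[0.1567, 0.0427], [0.299, 0.0434]] before [[0.153, 0.0437]]
```

```bash
python3 - <<'E'
from h import *
a=np.hstack([cv2.resize(cv2.imread(f'pics/scene{i}.png')[215:265,265:310],None,fx=5.8,fy=8,interpolation=cv2.INTER_CUBIC) for i in (0,11,13)])
cv2.imwrite('pics/s14.png',a)
for i in (0,4,11,12,13):
    im=cv2.imread(f'pics/scene{i}.png').astype(int)[215:265,270:310]
    m=(im[:,:,2]>90)&(im[:,:,1]<45)&(im[:,:,0]<50)
    ys,xs=np.nonzero(m);print(i,m.sum(),xs.min()+270,xs.max()+270,ys.min()+215,ys.max()+215,(xs.mean()+270).round(1),(ys.mean()+215).round(1))
E
```

```text
0 15 292 295 230 236 292.9 232.6
4 20 291 295 230 237 292.8 232.6
11 31 290 295 227 237 292.2 230.8
12 22 291 295 229 236 292.6 232.0
13 22 291 295 230 237 292.6 232.4
```

View pics/s14.png

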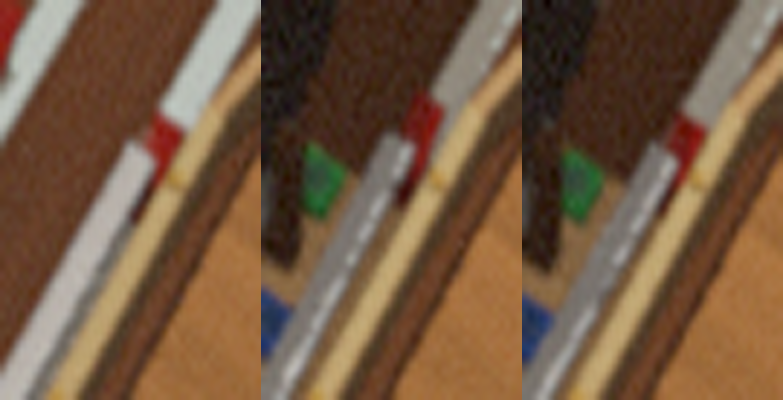

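>>> play_rows([
  [[0,0,0],[-0.0005,-0.0002,0],0],
  [[0,0,0],[-0.001,-0.0003,0],0],
  [[0,0,0],[-0.0015,-0.0003,0],0],
  [[0,0,0],[-0.002,-0.0003,0],0],
  [[0,0,0],[-0.002,-0.0003,0],0],
])

```text
time: 18.55
ee_pos: [0.6433, 0.1093, 0.0643]
tcp_rot: [-90.0, -0.1, 5.9]
wrist_force: [-3.7, 1.5, -2.8]
opening: 0.0133
```

```bash
python3 -c "
from st import *; st()"
```

```text
t 18.55 dock x,y mm 214.89 2.61 z 64.27 rot [-8.999e+01 -7.000e-02  5.910e+00] F along -3.5 lat 1.89 z -2.76 M [ 0.333  0.987 -0.022]
```

>>> play_rows([
  [[0,0,0],[0,0,0],20],
  [[0,0,0],[0,0,0],30],
  [[0,0,0],[0,0,0],40],
  [[0,0,0],[0,0,0],40],
  [[0,0,0],[0,0,0],40],
])

```text
time: 19.05
ee_pos: [0.6437, 0.1091, 0.0648]
tcp_rot: [-90.0, -0.1, 5.9]
wrist_force: [-0.4, 0.4, -0.3]
opening: 0.0339
```

```bash
python3 -c "
from st import *; st()"
```

```text
t 19.05 dock x,y mm 215.31 2.45 z 64.75 rot [-90.    -0.13   5.9 ] F along -0.4 lat 0.45 z -0.34 M [ 0.007 -0.009 -0.036]
```

>>> play_rows([
  [[0,0,0],[0,-0.006,0],40],
  [[0,0,0],[0,-0.02,0],40],
  [[0,0,0],[0,-0.045,0],40],
  [[0,0,0],[0,-0.075,0],40],
  [[0,0,0],[0,-0.105,0],40],
])

```text
time: 19.55
ee_pos: [0.6433, 0.1092, 0.172]
tcp_rot: [-90.0, -0.1, 5.9]
wrist_force: [0.4, -0.2, 0.6]
opening: 0.0339
```

>>> play_rows([
  [[0,0,0],[-0.03,-0.02,0],40],
  [[0,0,0],[-0.07,-0.03,0],40],
  [[0,0,0],[-0.11,-0.04,0],40],
  [[0,0,0],[-0.15,-0.04,0],40],
  [[0,0,0],[-0.18,-0.04,0],40],
])

```text
time: 20.05
ee_pos: [0.4625, 0.0905, 0.2112]
tcp_rot: [-90.0, -0.2, 5.9]
wrist_force: [0.4, 0.7, 0.1]
opening: 0.0339
```

>>> play_rows([
  [[0,0,0],[-0.03,0,0],40],
  [[0,0,0],[-0.04,0,0],40],
  [[0,0,0],[-0.04,0,0],40],
  [[0,0,0],[-0.04,0,0],40],
  [[0,0,0],[-0.04,0,0],40],
])

```text
time: 20.55
ee_pos: [0.4253, 0.0867, 0.2092]
tcp_rot: [-90.0, -0.1, 5.9]
wrist_force: [-0.3, 0.3, -1.3]
opening: 0.034
```

```bash
python3 -c "
from st import *; st()
from workcell import camera
for n in('wrist','scene','top'):
    c=camera(n);cv2.imwrite(f'pics/{n}15.png',c['img'][:,:,::-1])
a=np.hstack([cv2.resize(cv2.imread(f'pics/scene{i}.png')[185:295,215:330],None,fx=3.4,fy=3.4,interpolation=cv2.INTER_CUBIC) for i in (0,15)])
cv2.imwrite('pics/s15.png',a)
a=np.hstack([cv2.resize(cv2.imread(f'pics/top{i}.png')[115:235,195:270],None,fx=4.5,fy=4.5,interpolation=cv2.INTER_CUBIC) for i in (0,15)])
cv2.imwrite('pics/t15.png',a)
st()
"
```

```text
t 20.55 dock x,y mm -4.27 1.39 z 209.21 rot [-90.    -0.1    5.89] F along -0.29 lat 0.29 z -1.31 M [ 0.028 -0.072  0.015]
t 20.7 dock x,y mm -4.63 1.33 z 208.83 rot [-9.001e+01 -4.000e-02  5.890e+00] F along 0.43 lat -0.78 z 0.51 M [-0.051  0.034  0.038]
```

View pics/s15.png

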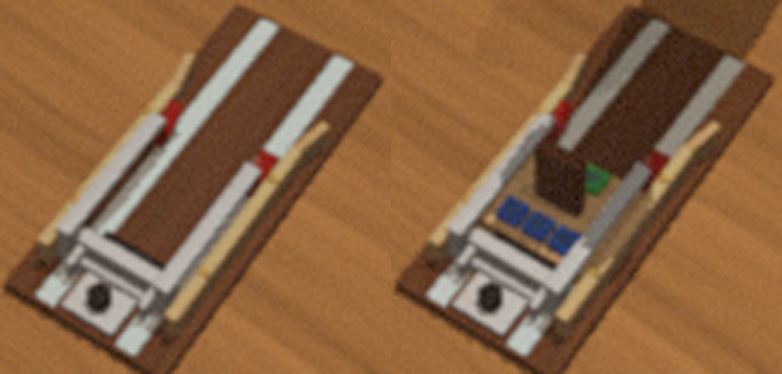

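View pics/t15.png

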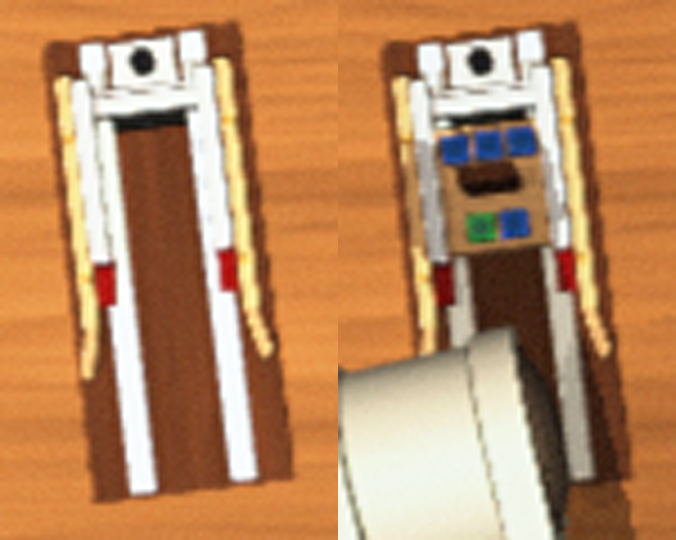

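View pics/top15.png

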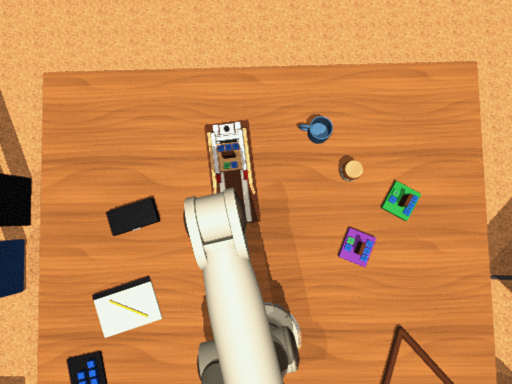

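```bash
python3 -c "
from workcell import job_done; print(job_done())"
```

```text
the job is handed in; nothing more can be done
None
```

The caddy is docked with the catch down behind it. I let go and handed the job in at about 20.7 s of the 54 s.

I gripped the pale caddy by its handle and set it on the sill with only light contact. I then slid it in along the floor so that its front edge lifted the catch. The buffer was felt at s of roughly 25 mm. I pushed about 3 mm into it, and the force along the dock peaked near 7.5 N in the readings. I then eased back about 1.5 mm and opened the fingers. The arm went straight up, then back toward the dock's mouth.

**Catch:** the last scene and top pictures show both red noses where they were in the first pictures, so it is fully down, with the caddy between the noses and the buffer.
**Other objects:** the candle jar, dart case and mug look unmoved in the top view, and the hand is clear with about zero force.
**One check that disagreed:** an attempt to work out the nose height from the wrist camera came out ambiguous by several millimetres. For the catch being down I relied on the before-and-after scene picture instead.

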